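# Rebuild the part stack on the mixer's drive spindle

## Robot

A 6-joint arm with a two-finger parallel gripper is mounted at the origin on a cart in front of the work surface, level with it; the furniture and walls round the work are solid. World frame = base frame: x ahead of the robot, y to its left, z up, the work surface at z = 0. Lengths are in m, angles in rad, forces in N, time in s.
With the tool pointing down it reaches from about 0.325 to 0.775 m from the base axis. Payload 5.5 kg.
Tool frame: the origin (TCP) lies between the finger pads; the fingertips stand 8 mm ahead of it and the grasp point (between the pads) lies 11 mm behind it (tcp_to_tips is the distance from the TCP to the fingertips, in m); z points along the fingers, y is the line along which they close (so a half turn about z gives the same grasp; the last joint's range is limited). The gripper opens to 88 mm and grips with 3 to 60 N. Pads are 20 mm wide; open, the fingers measure 115 mm over their backs; the gripper's body (75 mm by 178 mm) begins 61 mm behind the grasp point.
Start: joints at [-1.372, 0.091, 1.231, -0, 1.82, -0.057], TCP at [0.152, -0.58, 0.231] pointing down, gripper open.
Joint ranges: [-2.87, 2.87], [-0.86, 2.18], [0.17, 2.46], [-1.51, 4.65], [0.06, 2.69], [-2.65, 2.65]. Speed limits (rad/s): [2.57, 2.57, 3.01, 3.14, 3.14, 3.14].

## Interface

Orientations are given as a unit quaternion [w, x, y, z].
In Python, from bench import * gives the robot as it stands. Calls block until the motion is done:
- move_to(position, orientation): joint-space move of the TCP to a pose.
- move_l(position, speed=0.15, orientation=None): straight line of the TCP; orientation=None keeps the orientation; speed is the mean speed in m/s.
- movej(angles): joint-space move.
- gripper_open() and close(): open the fingers fully, or close them until they stop; the grip force is fixed at half the most.
- hold(seconds).
- inverse_kinematics(position, orientation): joint angles nearest the present ones, or None.
- state(): the state.
- get_image(name): name is "scene" or "top" or "wrist"; returns a dict with "frame" (400x640x3 uint8, blue, green, red), "depth" (400x640 float32, m along the optical axis (not along the pixel's ray), 0 where there is no reading), "camera_matrix" (3x3 intrinsics, pixels), "view" (4x4, takes a point from world to camera coordinates). Camera axes: x right, y up, looking along -z (the intrinsics and any distortion apply to the point x, -y, -z); pixel columns grow to the right and rows downward; lengths in m; the calibration is good to about 2 mm. A picture is of the moment at which its call begins.
A pose or a line that the arm cannot do raises IKError and nothing moves.
- job_done(): hands the job in; it is judged then, once.
The state is a dict: "time": time; "joint_pos": joint angles; "dq": joint speeds; "joint_torque": joint torques, N m; "ee_pos": TCP position; "ee_rot": TCP orientation; "ft_force": force on the tool from outside, world axes, zero at the start; "moment": the same for the moment, N m; "finger_gap": finger opening in m; "finger_force": force on a finger pad.
Only numpy, scipy, OpenCV 4.12 (cv2) and the standard library are available. Lean on these libraries where they do the work, as an engineer would, in place of code of your own. Each camera call takes 0.05 s, during which the arm holds its last target. There are 200 camera calls.

## Task

Rebuild the stack on the bench mixer's spindle: first the blue spacer, teeth down and turned under light pressure until its teeth drop over the cross bar and it stands on the base, then the brass washer on it. Last slip the orange bushing, flange down, over the spindle and let go of it, so that it rests on the two spring catches; then press it down from above, without gripping it, until both catches snap in over its flange. Leave the cup, the dish and the dropper bottle where they are.

Things in the scene. Friction and masses are not known exactly. Their poses are not given: they have to be found in the camera images.
- mount: Fixed grey drive head of a bench mixer; base block 124 (x) x 76 (y) x 25 mm high. Origin: centre of its underside on the worktop, on the spindle axis; z up. Two aluminium catch towers (20 x 18 mm, 83 mm high over the worktop) stand at x = -42 and +42 mm. Both y sides are open: fingers closing along the mount's y clear the towers and can turn 0.6 rad either way.
- spindle_tip (a point): Tip of the upright steel spindle, 12 mm in diameter, 90 mm above the mount's origin; its last 5 mm taper. Axes as the mount's.
- seat (a point): On the spindle axis, on top of the base (25 mm above the mount's origin). A straight dark cross bar lies here through the axis: 30 mm long, 4 wide, 5 high. Its direction, anywhere within 0.52 rad either way of the mount's x axis, is in NO reading (this point's axes are the mount's). It is braked: it turns only above about 0.2 N m.
- catch_a_nose (a point): Tip underside of the steel spring catch on the mount's -x side: 20.5 mm from the spindle axis, 70.5 mm above the mount's origin, 12 mm wide (y). It slides outward along x. Above it a ramp 30 deg from vertical leads outward and up to 83 mm. Spacer and washer pass between the noses; the bushing's flange lands on the ramps and needs about 6 to 15 N down to pass.
- catch_b_nose (a point): The same on the spring catch of the mount's +x side. When the flange is below the noses both catches spring back in over it.
- spacer_mid (a point): Blue spacer, outer diameter 34, bore 14, 30 mm high, upright. Point on its axis half-way up; z is its axis. Its lowest 6 mm are six radial teeth, 4 mm wide, 60 deg apart (one along its x), pointing down. Seated, the bar lies in two opposite gaps and the point is 40 mm above the mount's origin; standing on the bar, 45. Gaps are 1.05 rad apart; each fits the bar over about 0.2 rad.
- washer_mid (a point): Thick brass washer, outer diameter 36, bore 14, 8 mm thick, lying flat. The point is its centre (4 mm up); z is its axis. On the seated spacer it is 59 mm above the mount's origin.
- bushing_mid (a point): Orange bushing, 30 mm high, bore 14: flange diameter 48, the lowest 6 mm; hub diameter 30 above it. Stands flange down. Point on its axis half-way up (15 mm); z is its axis. Resting on the catches it is about 95 mm above the mount's origin; home, 78 mm, with its top 3 mm above the spindle's tip, so that closed fingertips can press on it.
- paper_roll (a point): Obstacle: top centre of a fixed white paper roll standing behind the parts, 110 mm across, 229 mm high (the point is 229 mm above the worktop). Carry parts round its front.
- spray_can (a point): Obstacle: top centre of a fixed green spray can, 58 mm across, 216 mm high.
- cup: Bystander: white specimen cup with orange lid, 47 mm across, 58 mm high; origin at the centre of its foot.
- dish: Bystander: clear round culture dish, 59 mm across, 15 mm high; origin at the centre of its foot.
- dropper: Bystander: blue dropper bottle, 21 mm across, 74 mm high; origin at the centre of its foot.
Things that resemble listed ones, but are neither listed nor needed, are in the scene too. What is shaped like the part that bears bushing_mid but purple is not meant.

How it is judged:
On the way, in this order (a step that is already met when the one before it is completed fails the run):
1. the spacer is on the spindle with its teeth over the cross bar, standing on the base (z of spacer_mid in the frame of mount between 0.037 and 0.0425 m and horizontal distance between spacer_mid and mount below 0.004 m and angle between spacer_mid's own z axis and vertical below 0.1 rad), for 0.2 s.
2. the washer lies on the seated spacer (all of step 1 and z of washer_mid in the frame of mount between 0.056 and 0.0615 m and horizontal distance between washer_mid and mount below 0.004 m and angle between washer_mid's own z axis and vertical below 0.1 rad), for 0.2 s.
3. the bushing is on the spindle over the washer, resting on the catches, let go of (all of step 2 and contact force between bushing and the fingers below 0.1 N and horizontal distance between bushing_mid and mount below 0.006 m and z of bushing_mid in the frame of mount between 0.084 and 0.101 m), for 0.2 s.
4. the bushing is home under both catches (z of bushing_mid in the frame of mount between 0.075 and 0.0805 m and horizontal distance between bushing_mid and mount below 0.004 m and angle between bushing_mid's own z axis and vertical below 0.1 rad), for 0.1 s.
At the end, for the whole second after the job is handed in: Spacer, washer and bushing are stacked in that order on the spindle, each centred within 4 mm and upright within 0.1 rad, their points within 3 mm of 40, 59 and 78 mm above the mount's origin (spacer down over the cross bar, flange under both catches), at rest (all of step 2 and all of step 4 and linear speed of each of spacer, washer, bushing below 0.02 m/s); the robot touches nothing.
It fails at once if the cup, the dish or the dropper bottle is moved more than 30 mm or tipped over (distance of any of cup, dish, dropper from where it was at the start of the episode above 0.03 m or angle between any of cup, dish, dropper's own z axis and vertical above 0.5 rad).
It fails at once if the spacer is pressed on the mount with more than 150 N (contact force between spacer and mount above 150 N).
It fails at once if the bushing is gripped while it is being pushed down past the catches (z of bushing_mid in the frame of mount below 0.082 m and horizontal distance between bushing_mid and mount below 0.01 m and distance between the grasp point and bushing_mid below 0.017 m).
It also fails if it takes over 72 s, if anything falls off the work surface, if the arm or the gripper's body presses on something with over 40 N, if the wrist force passes 120 N, or if a joint passes its speed limit or range.

## Working session

There is one attempt and no reset: what is moved stays moved. The work goes in short steps, each a Python script; the robot and the scene stay as the last script left them, time stands still between calls to the robot, and variables do not carry over. Pictures are saved under pics/ and viewed, at most 10 in all, crops included, and the job is handed in when it is done.

```bash
ls; mkdir -p pics; python3 - <<'E'
from bench import *
import cv2,numpy as np
for n in ["scene","top"]:
    d=get_image(n); cv2.imwrite(f"pics/{n}0.png",d["frame"]); np.savez(f"{n}0.npz",**d)
    print(n,d["camera_matrix"].tolist(),np.linalg.inv(d["view"]).round(3).tolist(),[k for k in d])
print(state())
E
```

```text
pics
scene [[367.38045606518, 0.0, 327.4058403163301], [0.0, 367.38045606518, 199.66764885998464], [0.0, 0.0, 1.0]] [[-0.832, 0.398, -0.385, 0.161], [-0.554, -0.621, 0.555, 0.551], [-0.018, 0.675, 0.738, 0.909], [0.0, 0.0, 0.0, 1.0]] ['frame', 'depth', 'camera_matrix', 'view']
top [[508.53279387229145, 0.0, 308.7433875542452], [0.0, 508.53279387229145, 191.897071551614], [0.0, 0.0, 1.0]] [[0.015, 0.981, -0.192, 0.265], [-1.0, 0.014, -0.005, 0.009], [-0.002, 0.192, 0.981, 1.723], [0.0, 0.0, 0.0, 1.0]] ['frame', 'depth', 'camera_matrix', 'view']
{'time': 0.1, 'joint_pos': array([-1.37170038e+00,  9.17757131e-02,  1.23176774e+00,  2.65242583e-05,
        1.81979374e+00, -5.66973464e-02]), 'dq': array([-0.00041025, -0.00024541, -0.00169437,  0.00324879,  0.0002644 ,
       -0.00119175]), 'joint_torque': array([ 3.32504751e-03, -4.47856915e+01, -4.07570529e+01,  7.02115428e-02,
        2.84119433e-02, -1.02144963e-04]), 'ee_pos': array([ 0.15176613, -0.58022787,  0.22962336]), 'ee_rot': array([-8.70975373e-04,  9.91831574e-01,  1.27551435e-01, -4.92292131e-05]), 'ft_force': array([-0.13686051, -0.48541295,  0.42778803]), 'moment': array([0.05641025, 0.00159109, 0.02814632]), 'finger_force': 0.0, 'finger_gap': 0.08797569542745584}
```

View pics/scene0.png

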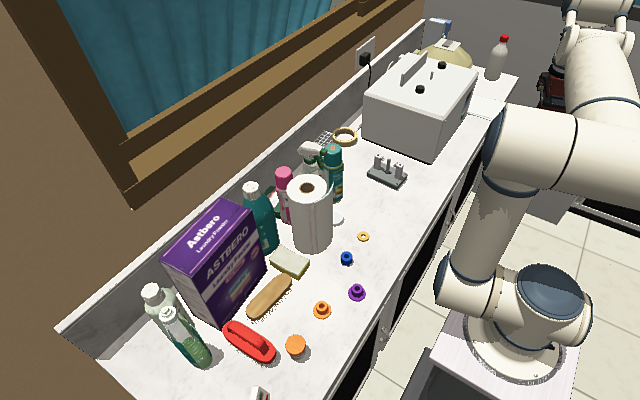

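View pics/top0.png

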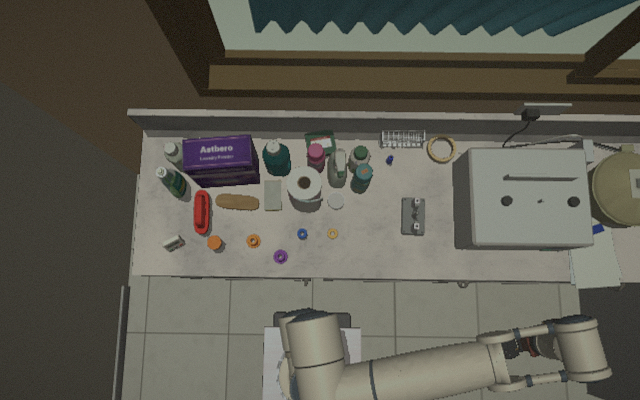

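The scene image shows the mount at about (387,172), the blue spacer at (347,258), the washer at (363,237), the orange bushing at (322,309) and the purple decoy at (357,292). In the top image the mount is at (413,216), the spacer at (302,233), the washer at (333,233) and the bushing at (253,241). The cup is at (215,243), the paper roll at (304,185) and the spray can at (363,175).

```bash
cat > h.py <<'E'
import numpy as np, cv2
from bench import *
def ray(d,px):
    K=d["camera_matrix"]; M=np.linalg.inv(d["view"])
    v=np.linalg.solve(K,[px[0],px[1],1.0]); v=v*[1,-1,-1]
    return M[:3,3], M[:3,:3]@v
def plane(d,px,z):
    o,v=ray(d,px); return o+v*(z-o[2])/v[2]
def project(d,p):
    c=d["view"]@np.append(p,1.0); q=d["camera_matrix"]@(c[:3]*[1,-1,-1]); return q[:2]/q[2]
def down(yaw):
    # tool z down, tool y at angle yaw from world y (mod pi); yaw is about world z
    a=yaw/2; w=np.array([np.cos(a),0,0,np.sin(a)]); # qz * [0,1,0,0]
    return np.array([0,w[0],w[3],0.])
def blobs(d,lo,hi,amin=20):
    m=cv2.inRange(cv2.cvtColor(d["frame"],cv2.COLOR_BGR2HSV),np.array(lo),np.array(hi))
    n,_,s,c=cv2.connectedComponentsWithStats(m)
    return [(s[i,4],c[i].round(1),s[i,:4].tolist()) for i in range(1,n) if s[i,4]>=amin]
def snap(n,name):
    d=get_image(n); cv2.imwrite(f"pics/{name}.png",d["frame"]); np.savez(f"{name}.npz",**d); return d
E
python3 - <<'E'
from h import *
d=dict(np.load("top0.npz"))
for n,p,z in [("mount",(413,216),.05),("spacer",(302,233),.03),("washer",(333,233),.008),("bush",(253,241),.03),("purple",(280,256),.03),("cup",(215,243),.058),("roll",(304,185),.229),("can",(363,172),.216),("dish",(335,201),.015),("drop",(390,160),.07)]:
    print(n,plane(d,p,z).round(3))
s=state(); w=snap("wrist","w0")
print(s["time"],np.linalg.inv(w["view"]).round(3).tolist(),w["camera_matrix"].tolist())
for y in (-.35,-.2,-.05,.1,.2):
  for yaw in (0,): print(y,inverse_kinematics([.45,y,.3],down(yaw)))
E
```

```text
mount [ 0.515 -0.331  0.05 ]
spacer [0.455 0.037 0.03 ]
washer [ 0.459 -0.068  0.008]
bush [0.426 0.2   0.03 ]
purple [0.377 0.109 0.03 ]
cup [0.415 0.321 0.058]
roll [0.577 0.03  0.229]
can [ 0.623 -0.149  0.216]
dish [ 0.568 -0.073  0.015]
drop [ 0.7   -0.254  0.07 ]
0.1 [[0.254, 0.93, 0.265, 0.224], [-0.967, 0.245, 0.067, -0.563], [-0.003, -0.273, 0.962, 0.384], [0.0, 0.0, 0.0, 1.0]] [[347.1446561696273, 0.0, 317.3369441408928], [0.0, 347.1446561696273, 199.1540444480822], [0.0, 0.0, 1.0]]
-0.35 [-7.20718527e-01  3.58652289e-02  1.16463614e+00 -4.44089210e-16
  1.94109128e+00  8.50077800e-01]
-0.2 [-4.87322842e-01 -1.70920834e-01  1.36207445e+00 -4.44089210e-16
  1.95043904e+00  1.08347348e+00]
-0.05 [-1.85821414e-01 -2.75254067e-01  1.45088200e+00 -4.44089210e-16
  1.96596472e+00  1.38497491e+00]
0.1 [ 1.44845554e-01 -2.53683146e-01  1.43311017e+00 -4.44089210e-16
  1.96216563e+00  1.71564188e+00]
0.2 [ 3.49125817e-01 -1.70920834e-01  1.36207445e+00 -4.44089210e-16
  1.95043904e+00  1.91992214e+00]
```

```bash
python3 - <<'E'
from h import *
move_to([.44,-.331,.15],down(0)); print(state()["time"],state()["ee_pos"])
d=snap("wrist","m1")
p=project(d,[.515,-.331,.05]); print(p, np.linalg.inv(d["view"])[:3,3])
x,y=int(p[0]),int(p[1]); y0=max(0,y-100)
c=d["frame"][y0:y0+200,x-120:x+120]; print(x-120,y0)
cv2.imwrite("pics/m1c.png",cv2.resize(c,None,fx=3,fy=3,interpolation=cv2.INTER_CUBIC))
E
```

```text
1.6 [ 0.43968806 -0.3317928   0.15032342]
[314.97651299  99.27517562] [ 0.51408806 -0.33278821  0.30466735]
194 0
```

View pics/m1c.png

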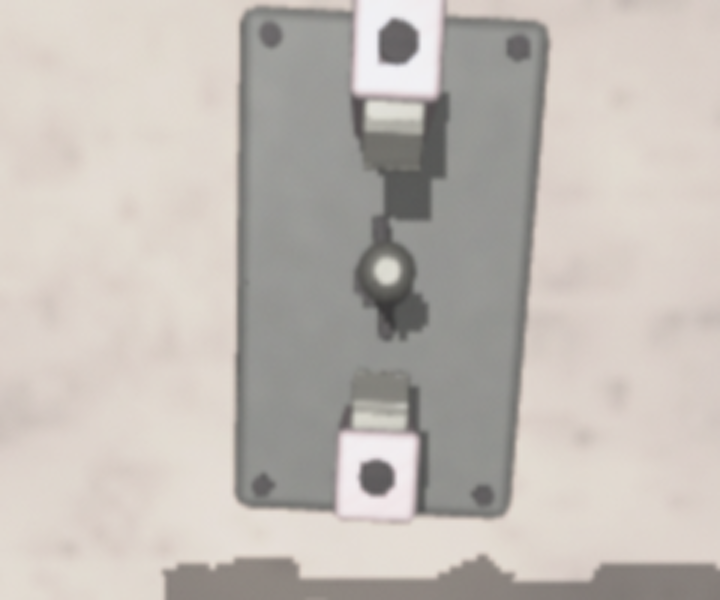

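The crop (origin (194,0), 3x) shows the spindle tip at (386,271) and the tower holes at (398,42) and (377,477). The bar ends are at about (381,216) and (387,338).

```bash
python3 - <<'E'
from h import *
d=dict(np.load("m1.npz")); f=lambda c,z: plane(d,(194+(c[0]+.5)/3-.5,(c[1]+.5)/3-.5),z)
tip=f((386,271),.09); a=f((398,42),.083); b=f((377,477),.083); print(tip,a,b,(a+b)/2,np.linalg.norm(a-b))
u=a-b; print("mount yaw",np.arctan2(u[1],u[0]))
cs=[f(c,.025) for c in [(243,12),(546,25),(508,514),(238,505)]]; print(np.mean(cs,0), [np.arctan2(*(cs[i]-cs[j])[[1,0]]) for i,j in((0,3),(1,2))])
p=f((381,216),.03);q=f((387,338),.03); v=p-q; print(p,q,(p+q)/2,"bar yaw",np.arctan2(v[1],v[0]),np.linalg.norm(v))
# survey parts
move_to([.42,-.08,.24],down(0)); move_to([.40,.06,.24],down(0)); print(state()["time"])
d=snap("wrist","p1")
E
```

```text
[ 0.52011752 -0.33563154  0.09      ] [ 0.56229984 -0.33785965  0.083     ] [ 0.47821067 -0.33396724  0.083     ] [ 0.52025525 -0.33591345  0.083     ] 0.0841792007256888
mount yaw -0.046256062072597325
[ 0.51996731 -0.33580104  0.025     ] [np.float64(-0.04473314275650061), np.float64(-0.04041629125155305)]
[ 0.5348342  -0.33513212  0.03      ] [ 0.50543515 -0.33674851  0.03      ] [ 0.52013468 -0.33594031  0.03      ] bar yaw 0.05492567539870009 0.029443446360577934
3.3167
```

View pics/p1.png

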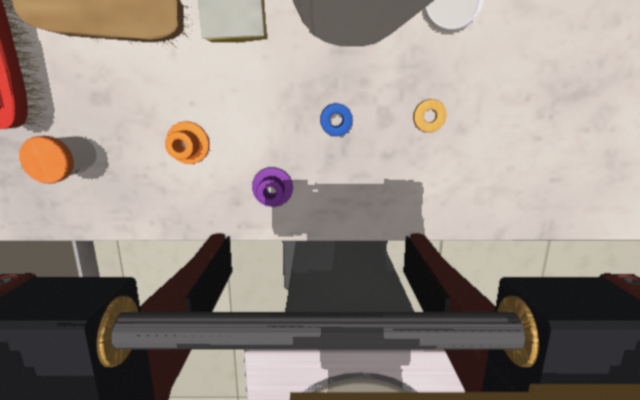

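The wrist view shows the blue spacer at (336,120), the washer at (430,115), the orange bushing at (187,142) and the purple decoy at (272,187). The mount is at (0.520, -0.336) with yaw -0.045, and the bar yaw is about 0.055. I'll measure the spacer from directly above. A grip-and-release will then centre it in y, and a second look will calibrate the camera bias.

```bash
cat >> h.py <<'E'
MASK={"spacer":((105,120,50),(125,255,255),.030,.017),"washer":((18,70,90),(30,255,255),.008,.018),"bushing":((8,150,100),(17,255,255),.006,.024)}
def locate(name,guess,tag):
    lo,hi,z,r=MASK[name]; d=snap("wrist",tag)
    m=cv2.inRange(cv2.cvtColor(d["frame"],cv2.COLOR_BGR2HSV),np.array(lo),np.array(hi))
    g=project(d,[guess[0],guess[1],z])
    cs=[c for c in cv2.findContours(m,cv2.RETR_EXTERNAL,cv2.CHAIN_APPROX_NONE)[0] if cv2.contourArea(c)>150]
    c=min(cs,key=lambda c:np.linalg.norm(c.reshape(-1,2).mean(0)-g))
    P=np.array([plane(d,q,z)[:2] for q in cv2.convexHull(c).reshape(-1,2)]).astype(np.float32)
    ctr,ax,_=cv2.fitEllipse(P*1000); R=[a/2 for a in ax]
    print(tag,name,"centre",np.round(ctr,1),"semi-axes mm",np.round(R,1),"expected",r*1000)
    return np.array(ctr)/1000
E
python3 - <<'E'
from h import *
Y=np.pi
move_to([.381,.037,.15],down(0)); hold(.1)
p=locate("spacer",(.455,.037),"s1")
move_to([.39,p[1],.15],down(Y)); move_to([p[0],p[1],.10],down(Y)); move_l([p[0],p[1],.018],.15)
close(); s=state(); print(s["ee_pos"],s["finger_gap"],s["finger_force"],s["time"])
gripper_open(); move_l([p[0],p[1],.10],.3); move_to([.381,.037,.15],down(0)); hold(.1)
locate("spacer",p,"s2"); print(state()["time"])
E
```

```text
s1 spacer centre [455.7  38.8] semi-axes mm [16.  16.2] expected 17.0
[0.45564265 0.03888361 0.01794925] 0.03335112513283359 29.999929319601506 8.6417
s2 spacer centre [455.7  38.1] semi-axes mm [15.9 16.2] expected 17.0
12.825
```

```bash
python3 - <<'E'
from h import *
Y=np.pi; M=np.array([.5201,-.3350])
move_to([.4557,.0389,.10],down(Y)); move_l([.4557,.0389,.018],.15); close()
print("gap",state()["finger_gap"]); move_l([.4557,.0389,.16],.3)
move_to([.42,-.13,.17],down(Y-.3)); move_to([*M,.14],down(Y-.6)); hold(.15)
s=state(); f0=s["ft_force"]; print(s["time"],s["ee_pos"],f0)
z=.14
for zt in (.112,.105,.098,.09,.075,.06,.054):
    move_l([*M,zt],.08); s=state(); df=s["ft_force"]-f0; print(zt,df.round(1),s["ee_pos"].round(4))
    if abs(df).max()>12: break
print(s["time"])
E
```

```text
gap 0.03335850451957744
19.475 [ 0.52060613 -0.33349207  0.14126225] [-0.33363662  0.3879731  -1.22376841]
0.112 [ 0.2 -1.3  0.6] [ 0.5197 -0.3347  0.111 ]
0.105 [ 0.4  0.1 -0.4] [ 0.5199 -0.335   0.1045]
0.098 [-0.2 -0.6  0. ] [ 0.5198 -0.3348  0.0973]
0.09 [ 0.5 -0.2  0.3] [ 0.5197 -0.3348  0.089 ]
0.075 [ 0.2 -0.3  1. ] [ 0.5197 -0.3347  0.0737]
0.06 [-0.6 -0.6 -0.6] [ 0.5197 -0.3348  0.0588]
0.054 [ 0.1 -1.  -0.2] [ 0.52   -0.335   0.0535]
21.6417
```

```bash
cat >> h.py <<'E'
def lower(xy,z,fstop,zmin,f0,step=.001,yaw=None):
    while z>zmin:
        z-=step; move_l([*xy,z],.04); s=state(); f=s["ft_force"][2]-f0
        if f>fstop: break
    return z,f,s["ee_pos"][2]
E
python3 - <<'E'
from h import *
Y=np.pi; M=np.array([.5201,-.3350]); hold(.1); f0=state()["ft_force"][2]
z,f,za=lower(M,.0525,3,.0425,f0); print("contact",z,f,za,state()["time"])
yaw=Y-.6
while za>.0445 and yaw<Y+.47:
    yaw+=.07; move_l([*M,z],.05,down(yaw)); s=state(); f=s["ft_force"][2]-f0; za=s["ee_pos"][2]
    print(round(yaw-Y,2),z,round(f,1),round(za,4),s["moment"].round(2)[2],round(s["time"],2))
    if f<2.5: z,f,za=lower(M,z,4,.0425,f0); print("  low",z,round(f,1),round(za,4))
E
```

```text
contact 0.04649999999999999 5.476658135447908 0.04765230731700495 23.2417
-0.53 0.04649999999999999 6.6 0.0477 0.01 23.49
-0.46 0.04649999999999999 6.4 0.0478 0.02 23.74
-0.39 0.04649999999999999 6.4 0.0478 0.02 23.99
-0.32 0.04649999999999999 6.5 0.0478 -0.01 24.24
-0.25 0.04649999999999999 6.7 0.0477 -0.01 24.49
-0.18 0.04649999999999999 6.9 0.0476 0.0 24.74
-0.11 0.04649999999999999 5.7 0.0471 -0.06 24.99
-0.04 0.04649999999999999 1.3 0.0455 0.04 25.24
  low 0.04249999999999999 4.7 0.043
```

```bash
python3 - <<'E'
from h import *
M=np.array([.5201,-.3350])
gripper_open(); move_l([*M,.15],.3); move_to([.42,-.2,.17],down(np.pi/2)); move_to([.385,-.068,.15],down(0)); hold(.1)
p=locate("washer",(.459,-.068),"wa1"); p[1]+=.0008
move_to([*p,.08],down(0)); move_l([*p,.0105],.15); close(); s=state(); print(s["finger_gap"],s["ee_pos"],s["time"])
move_l([*p,.16],.3); move_to([.43,-.2,.17],down(0)); move_to([*M,.125],down(0)); hold(.15)
s=state(); f0=s["ft_force"]; print(s["time"],s["ee_pos"],f0,s["finger_gap"])
for zt in (.105,.099,.096,.092,.085,.075,.069,.0665):
    move_l([*M,zt],.08); s=state(); df=s["ft_force"]-f0; print(zt,df.round(1),s["ee_pos"].round(4))
    if abs(df).max()>10: break
print(s["time"])
E
```

```text
wa1 washer centre [458.9 -63.9] semi-axes mm [17.  17.1] expected 18.0
0.034755494891353274 [ 0.45890874 -0.06310206  0.01042424] 32.9083
35.0333 [ 0.52043447 -0.33361396  0.12660117] [-0.16206365 -0.00083586  0.63393408] 0.034965059388642604
0.105 [ 0.  -0.1 -1.6] [ 0.5195 -0.3345  0.1038]
0.099 [ 0.1  0.  -0.6] [ 0.5199 -0.3349  0.0985]
0.096 [ 0.5 -0.2 -0.9] [ 0.52   -0.335   0.0958]
0.092 [-0.2  0.5 -1.6] [ 0.5199 -0.3349  0.0916]
0.085 [ 0.2 -0.  -2.1] [ 0.5197 -0.3347  0.0841]
0.075 [-0.3  1.2 -1.7] [ 0.5197 -0.3346  0.0738]
0.069 [-0.1 -0.5 -0.3] [ 0.5199 -0.3348  0.0684]
0.0665 [-0.2 -0.3 -1.4] [ 0.5201 -0.335   0.0664]
37.2083
```

```bash
python3 - <<'E'
from h import *
M=np.array([.5201,-.3350])
gripper_open(); move_l([*M,.15],.3); move_to([.44,-.331,.15],down(0)); d=snap("wrist","m2")
cv2.imwrite("pics/m2c.png",cv2.resize(d["frame"][0:200,194:434],None,fx=2,fy=2))
move_to([.41,-.1,.17],down(0)); move_to([.354,.2,.15],down(0)); hold(.1)
locate("bushing",(.426,.2),"b1"); print(state()["time"])
E
```

```text
b1 bushing centre [429.5 203.3] semi-axes mm [22.7 22.9] expected 24.0
41.2917
```

View pics/m2c.png

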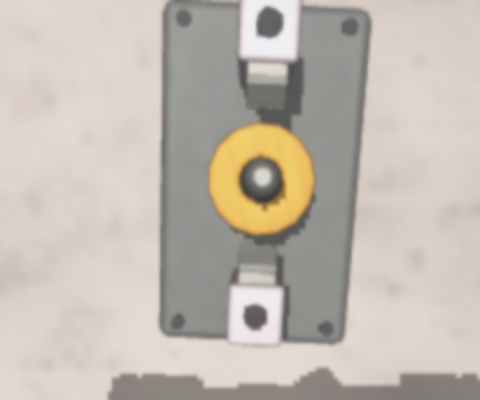

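View pics/b1.png

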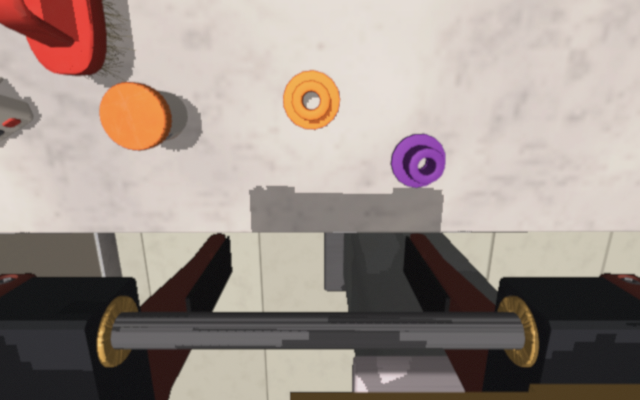

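The washer lies centred on the spindle at crop (262,180). The orange bushing is at (311,100) in the wrist image, clear of its neighbours.

```bash
python3 - <<'E'
from h import *
M=np.array([.5201,-.3350]); p=np.array([.4295,.2041])
move_to([*p,.09],down(0)); move_l([*p,.022],.15); close(); s=state(); print(s["finger_gap"],s["ee_pos"],s["time"])
move_l([*p,.17],.3); move_to([.42,-.1,.17],down(0)); move_to([*M,.135],down(0)); hold(.15)
s=state(); f0=s["ft_force"]; print(s["time"],s["ee_pos"],f0,s["finger_gap"])
for zt in (.115,.110,.106):
    move_l([*M,zt],.08); s=state(); df=s["ft_force"]-f0; print(zt,df.round(1),s["ee_pos"].round(4))
    if abs(df).max()>8: break
else:
    hold(.1); f0=state()["ft_force"]; print(lower(M,.106,1.5,.0975,f0[2])); gripper_open(); hold(.1); move_l([*M,.135],.2)
    move_to([.44,-.331,.165],down(0)); hold(.05); locate("bushing",M,"b2")
    d=dict(np.load("b2.npz")); cv2.imwrite("pics/b2c.png",cv2.resize(d["frame"][0:200,194:434],None,fx=2,fy=2))
    a=d["depth"]; q=project(d,[.5201,-.335-.011,.11]).round().astype(int); print("top z", [ (lambda o,v:(o+v*a[q[1],q[0]])[2])(*ray(d,q))])
print(state()["time"])
E
```

```text
0.02911370115316434 [0.42946065 0.20407355 0.02193032] 43.3
46.2667 [ 0.52061262 -0.33364386  0.13627734] [-1.0846953  -0.17341143 -1.36218608] 0.029135447380258125
0.115 [ 1.2 -0.2 -0.4] [ 0.5196 -0.3345  0.1137]
0.11 [ 2.1  0.1 -0.2] [ 0.5199 -0.335   0.1097]
0.106 [ 1.6 -0.1  0.1] [ 0.52   -0.335   0.1057]
(0.09899999999999999, np.float64(3.0278591410621902), np.float64(0.09946664948857525))
b2 bushing centre [ 522.  -337.3] semi-axes mm [30.8 31.2] expected 24.0
top z [np.float64(0.107901620924168)]
50.9917
```

View pics/b2c.png

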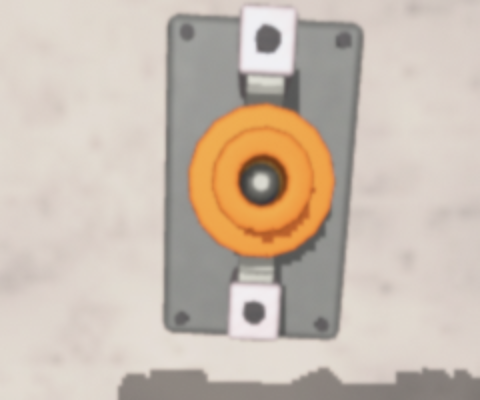

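The bushing rests on both catches, centred on the spindle at crop (262,180), with its top at about 108 mm. Now I'll press it home.

```bash
python3 - <<'E'
from h import *
M=np.array([.5201,-.3350])
close(); move_to([*M,.135],down(0)); hold(.1); f0=state()["ft_force"][2]; move_l([*M,.118],.1)
z=.118
while z>.098:
    z-=.0015; move_l([*M,z],.06); s=state(); f=s["ft_force"][2]-f0; za=s["ee_pos"][2]; print(round(z,4),round(f,1),round(za,4))
    if f>35 or (za<.1015 and f>10): break
move_l([*M,.15],.2); move_to([.44,-.331,.165],down(0)); hold(.05)
d=snap("wrist","b3"); cv2.imwrite("pics/b3c.png",cv2.resize(d["frame"][0:200,194:434],None,fx=2,fy=2))
a=d["depth"]; 
for dy in (-.011,.011):
    q=project(d,[.5201,-.335+dy,.093]).round().astype(int); o,v=ray(d,q); print("top z",(o+v*a[q[1],q[0]])[2])
print(state()["time"])
E
```

```text
0.1165 0.4 0.117
0.115 1.9 0.1155
0.1135 3.3 0.1139
0.112 4.7 0.1122
0.1105 5.7 0.1111
0.109 0.8 0.1079
0.1075 0.6 0.1068
0.106 0.1 0.1057
0.1045 0.2 0.1044
0.103 0.4 0.1028
0.1015 0.5 0.1015
0.1 5.0 0.1013
0.0985 10.2 0.1012
top z 0.092350194143962
top z 0.09489711564366352
57.3667
```

View pics/b3c.png

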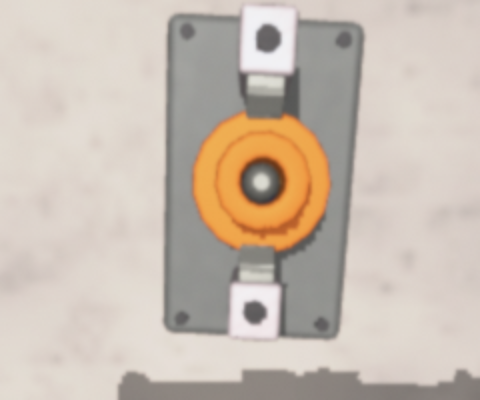

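Both catches lie over the flange, at crop (265,105) and (257,258), and the bushing's top is at about 93 mm, so it is home.

```bash
python3 -c "
from bench import *
print(job_done())"
```

```text
the job is handed in; nothing more can be done
None
```

I handed the job in at about 57 s: the spacer is seated over the cross bar, the washer lies on it, and the bushing is pressed home under both catches; the cup, dish and dropper bottle were not touched, and no verdict was returned.

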